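# Screw the tall specimen jar's cap home

### The job

The cap of the tall specimen jar has been left loose. Screw it clockwise (seen from above) fully home, until the white rib on the cap points at the grey lug on the jar's shoulder, and let go of it. The short jar and the wide jar are still in use: leave their caps turned just as they are.

Things in the scene. Friction and masses are not known exactly. Their poses are not given: they have to be found in the camera images.
- tall_jar_cap (a joint): turn of the tall jar's cap, rad: 0 = home against a hard stop, positive = unscrewed so far, counter-clockwise from above; starts 0.8 to 1.3. Turns about the jar's upright axis with about 0.06 N m, stays where left, neither rises nor comes off. The jar (white, round, 56 mm across, 150 mm tall, tallest of three) is fixed to the table.
- tall_jar_cap_grip (a point): point on the axis of the tall jar's cap, 8 mm below its flat top, 142 mm above the table. The cap is a grey ribbed upright cylinder, 44 mm across, 28 mm tall, free all round, gripped across from any side; the jar's shoulder is 10 mm below it. z up; -x along the white rib on the cap's top, turning with it. When home the rib points at a grey lug on the shoulder.
- short_jar_cap_rib (a point): outer end of the white rib on top of the short jar's cap, 20 mm from the cap's axis, 97 mm above the table. The short jar looks like the tall one (white, 56 mm in diameter, grey cap 44 mm) but is only 95 mm tall. Leave it as it is. -x points from the cap's axis along the rib, z up.
- wide_jar_cap_rib (a point): outer end of the white rib on top of the wide jar's cap, 27 mm from the cap's axis, 107 mm above the table. The wide jar is 74 mm in diameter and 105 mm tall, with a grey cap 58 mm in diameter. Leave it as it is. -x points from the cap's axis along the rib, z up.
Mind the look-alikes: they are no part of the job. What is shaped like the part that bears tall_jar_cap but green is not meant.

How it is judged:
By the outcome, as a careful person would: the job done as asked, in the order asked, and still so for the second after the job is handed in, with the robot touching nothing.
It also fails if it takes over 29 s, if anything falls off the work surface, if the arm or the gripper's body presses on something with over 40 N, if the wrist force passes 120 N, or if a joint passes its speed limit or range.

### The arm

A 7-joint arm with a two-finger parallel gripper is mounted at the origin on a cart in front of the work surface, level with it; the furniture and walls round the work are solid. World frame = base frame: x ahead of the robot, y to its left, z up, the work surface at z = 0. Lengths are in m, angles in rad, forces in N, time in s.
With the tool pointing down it reaches from about 0.425 to 0.95 m from the base axis. Payload 4.7 kg.
Tool frame: the origin (TCP) lies between the finger pads; the fingertips stand 25 mm ahead of it and the grasp point (between the pads) lies 6 mm ahead of it; z points along the fingers, y is the line along which they close (so a half turn about z gives the same grasp; the last joint's range is limited). The gripper opens to 85 mm and grips with 20 to 120 N. Pads are 22 mm wide; open, the fingers measure 114 mm over their backs; the gripper's body (76 mm by 85 mm) begins 54 mm behind the grasp point. The pads swing forward as they close: fully open they stand 13 mm farther back than shut.
Start: joints at [-1.209, 0.469, -0.049, 1.532, 0.024, 1.141, -0.082], TCP at [0.257, 0.624, 0.256] pointing down, gripper open.
Joint ranges: [-2.59, 2.59], [-0.33, 1.99], [-1.39, 1.29], [0.1, 2.45], [-1.04, 4.18], [0.21, 1.99], [-2.66, 2.66]. Speed limits (rad/s): [2.57, 2.57, 3.14, 3.14, 3.14, 3.14, 3.14].

### API

Orientations are given as a 3x3 rotation matrix whose columns are the frame's x, y, z axes.
In Python, from rig import * gives the robot as it stands. Calls block until the motion is done:
- movep(position, orientation): joint-space move of the TCP to a pose.
- move_l(position, attitude=None, feed=0.15, until_force=None): straight line of the TCP; attitude=None keeps the orientation; feed is the mean speed in m/s. With until_force (N) it stops when the force on the tool has changed by that much, and returns True; else False.
- move_joints(angles): joint-space move.
- command_gripper(opening, newtons=None): finger opening in m; newtons is the grip in N (None keeps the last); returns when the fingers have stopped.
- sleep(seconds).
- inverse_kinematics(position, orientation): joint angles nearest the present ones, or None.
- sense(): the state.
- camera(name): name is "scene" or "top"; returns (picture, depth): 400x640x3 uint8, red, green, blue; 400x640 float32, m along the optical axis (not along the pixel's ray), 0 where there is no reading.
- camera_params(name): a dict with "K" (3x3 intrinsics, pixels), "position" and "rotation" of the camera in the world. Camera axes: x right, y down, z forward; pixel columns grow to the right and rows downward; lengths in m; the calibration is good to about 2 mm. A picture is of the moment at which its call begins. camera_params takes no time and is no camera call.
A pose or a line that the arm cannot do raises Unreachable and nothing moves.
- finish_job(): hands the job in; it is judged then, once.
The state is a dict: "time_s": time; "joint_pos": joint angles; "qd": joint speeds; "joint_efforts": joint torques, N m; "position": TCP position; "tcp_rot": TCP orientation; "wrist_force": force on the tool from outside, world axes, zero at the start; "ft_torque": the same for the moment, N m; "finger_gap": finger opening in m; "gripper_force": force on a finger pad.
Only numpy, scipy, OpenCV 4.12 (cv2) and the standard library are available. Lean on these libraries where they do the work, as an engineer would, in place of code of your own. Each camera call takes 0.05 s, during which the arm holds its last target. There are 200 camera calls.

## Working session

There is one attempt and no reset: what is moved stays moved. The work goes in short steps, each a Python script; the robot and the scene stay as the last script left them, time stands still between calls to the robot, and variables do not carry over. Pictures are saved under pics/ and viewed, at most 10 in all, crops included, and the job is handed in when it is done.

```bash
mkdir -p pics; ls
python3 - <<'E'
from rig import *
import cv2, numpy as np
for n in ("scene","top"):
    im,d=camera(n); np.savez(f"pics/{n}0.npz",im=im,d=d)
    cv2.imwrite(f"pics/{n}0.png",im[...,::-1]); p=camera_params(n); print(n,p)
print(sense()["time_s"])
E
```

```text
pics
scene {'K': array([[375.29502775,   0.        , 319.43205325],
       [  0.        , 375.29502775, 200.60790224],
       [  0.        ,   0.        ,   1.        ]]), 'position': array([ 0.04006102, -1.01823251,  0.87248074]), 'rotation': array([[ 0.85392868, -0.32315865,  0.40789004],
       [-0.52038571, -0.52707987,  0.6718523 ],
       [-0.00212425, -0.7859741 , -0.61825577]])}
top {'K': array([[501.6740945 ,   0.        , 324.71171126],
       [  0.        , 501.6740945 , 199.6162517 ],
       [  0.        ,   0.        ,   1.        ]]), 'position': array([ 0.27026538, -0.14223351,  1.75565059]), 'rotation': array([[ 0.01279579, -0.98690918,  0.16076857],
       [-0.99938167, -0.01788856, -0.03027024],
       [ 0.03274989, -0.16028183, -0.98652784]])}
0.1
```

View pics/scene0.png

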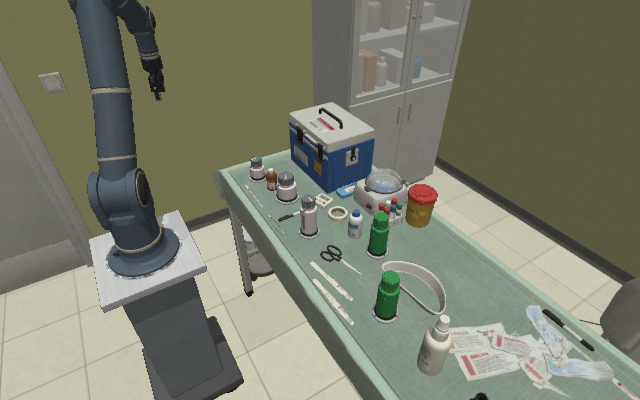

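View pics/top0.png

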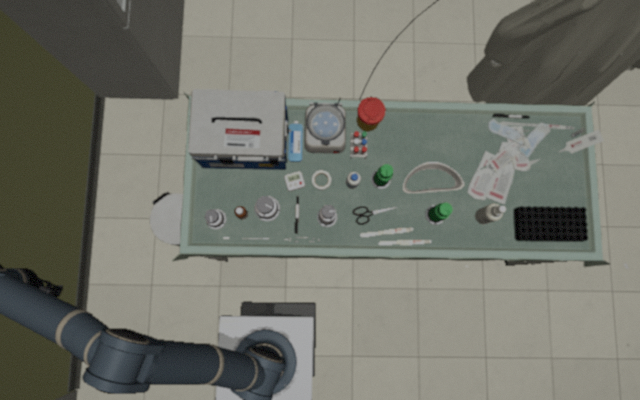

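Candidates for the jar: scene (309,215)/top (328,215); scene (287,187)/top (267,207); scene (257,168)/top (215,217); plus two green ones at scene (378,233) and (387,297). The first fits best: it is white, slim and looks tallest. I'll check heights from depth and confirm in one enlarged crop.

```bash
cat > h.py <<'E'
import numpy as np, cv2
from rig import *
def ray(n,u,v,z):
    p=camera_params(n); K=p["K"]; d=p["rotation"]@np.array([(u-K[0,2])/K[0,0],(v-K[1,2])/K[1,1],1.])
    return p["position"]+d*(z-p["position"][2])/d[2]
def cloud(n,d):
    p=camera_params(n); K=p["K"]; v,u=np.mgrid[:400,:640]
    c=np.stack([(u-K[0,2])/K[0,0]*d,(v-K[1,2])/K[1,1]*d,d],-1)
    return c@p["rotation"].T+p["position"]
E
python3 - <<'E'
from h import *
A={n:np.load(f"pics/{n}0.npz") for n in("scene","top")}
W=cloud("top",A["top"]["d"])
for u,v in((328,215),(267,207),(215,217)):
    w=W[v-18:v+18,u-18:u+18].reshape(-1,3); zt=np.percentile(w[:,2],97)
    t=w[w[:,2]>zt-.015]; print(u,v,zt.round(3),len(t),((t.max(0)+t.min(0))/2).round(3),np.ptp(t,axis=0).round(3))
W=cloud("scene",A["scene"]["d"])
for u,v in((309,215),(287,187),(257,168)):
    w=W[v-28:v+10,u-14:u+14].reshape(-1,3); w=w[w[:,2]>0.02]
    zt=np.percentile(w[:,2],97);t=w[w[:,2]>zt-.01]; print(u,v,zt.round(3),((t.max(0)+t.min(0))/2).round(3))
c=lambda n,u,v,r,s:cv2.resize(A[n]["im"][v-r:v+r,u-r:u+r,::-1],(s,s),interpolation=cv2.INTER_CUBIC)
cv2.imwrite("pics/crop1.png",np.hstack([c("scene",309,213,25,400),c("top",328,215,20,400)]))
print(sense()["time_s"])
E
```

```text
328 215 0.154 153 [ 0.393 -0.182  0.948] [0.246 0.08  1.616]
267 207 0.11 247 [ 0.409 -0.053  0.925] [0.278 0.178 1.66 ]
215 217 0.098 156 [0.387 0.032 0.919] [0.233 0.349 1.673]
309 215 0.153 [ 0.278 -0.599  0.508]
287 187 0.108 [ 0.294 -0.489  0.485]
257 168 0.098 [ 0.271 -0.405  0.48 ]
0.1
```

View pics/crop1.png

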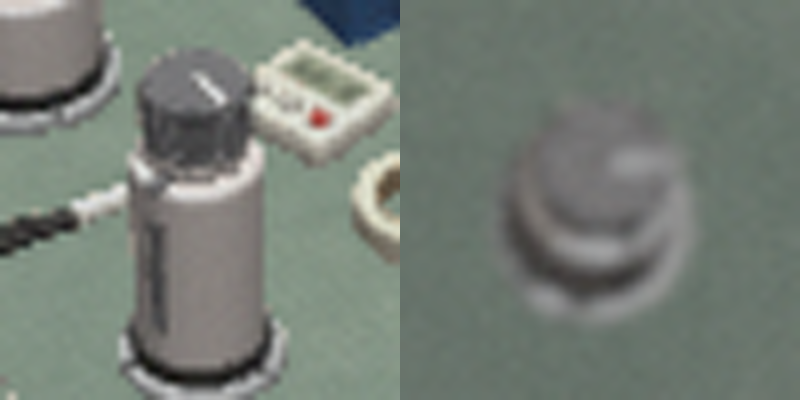

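The crop confirms it: white slim jar with a grey ribbed cap, top at 0.15 m (the other two read 0.108 and 0.098). The rib runs from scene pixel (308.4,197) to (311.8,200.9). The grey lug is on the shoulder at about (302.8,210.5).

Run:
```python
from h import *
from scipy.optimize import least_squares
A={n:np.load(f"pics/{n}0.npz") for n in("scene","top")}
for n,u,v in(("top",328,215),("scene",309,208)):
    W=cloud(n,A[n]["d"]); w=W[v-25:v+25,u-25:u+25].reshape(-1,3)
    t=w[(abs(w[:,2]-.152)<.008)]
    (cx,cy),r=cv2.minEnclosingCircle(t[:,:2].astype(np.float32)); print(n,len(t),cx,cy,r,np.median(t,0).round(4))
P=lambda *a:print(a,ray(*a).round(4))
P("scene",308.4,197,.15);P("scene",311.8,200.9,.15);P("scene",302.8,210.5,.112)
# cap top outline in colour images: dark grey mask -> centre from top camera
P("top",308+(610-400)/10,195+16.5,.15)
for z in(.11,.112,.115):P("scene",302.8,210.5,z)
P("top",308+22.5,195+16.3,.15);P("top",308+27.5,195+15.8,.15)
```

```text
top 142 0.49484536051750183 -0.20176668465137482 0.02253001742064953 [ 0.4949 -0.2024  0.1511]
scene 114 0.49339553713798523 -0.2019892781972885 0.022792626172304153 [ 0.4911 -0.2065  0.1508]
('scene', 308.4, 197, 0.15) [ 0.4966 -0.1992  0.15  ]
('scene', 311.8, 200.9, 0.15) [ 0.4957 -0.222   0.15  ]
('scene', 302.8, 210.5, 0.112) [ 0.4704 -0.2076  0.112 ]
('top', 329.0, 211.5, 0.15) [ 0.4933 -0.2059  0.15  ]
('scene', 302.8, 210.5, 0.11) [ 0.4715 -0.2055  0.11  ]
('scene', 302.8, 210.5, 0.112) [ 0.4704 -0.2076  0.112 ]
('scene', 302.8, 210.5, 0.115) [ 0.4687 -0.2108  0.115 ]
('top', 330.5, 211.3, 0.15) [ 0.494  -0.2107  0.15  ]
('top', 335.5, 210.8, 0.15) [ 0.4959 -0.2269  0.15  ]
```

```bash
cat >> h.py <<'E'
C=np.array([.494,-.202])
def R(a): # tool down, y axis at yaw a
    y=np.array([np.cos(a),np.sin(a),0]);z=np.array([0,0,-1.]);return np.column_stack([np.cross(y,z),y,z])
E
python3 - <<'E'
from h import *
W=cloud("top",np.load("pics/top0.npz")["d"]); w=W[80:170,185:290].reshape(-1,3); w=w[w[:,2]>.15]
print("box",np.percentile(w,1,0),np.percentile(w,99,0))
s=sense(); print(s["tcp_rot"].round(2).tolist())
for a in np.arange(-np.pi,np.pi,.4):
    q=inverse_kinematics([*C,.26],R(a)); print(round(a,2),None if q is None else np.round(q,2))
E
```

```text
box [ 0.64706099 -0.05812749  0.16192873] [0.86935635 0.23887844 0.25297866]
[[-0.92, 0.38, -0.0], [0.38, 0.92, -0.0], [-0.0, -0.0, -1.0]]
-3.14 [-0.55  0.39  1.12  1.91 -0.4   1.09 -2.41]
-2.74 [-0.55  0.39  1.12  1.91 -0.4   1.09 -2.01]
-2.34 [-0.55  0.39  1.12  1.91 -0.4   1.09 -1.61]
-1.94 [-0.47  0.34  0.99  1.9  -0.32  1.07 -1.29]
-1.54 [-0.47  0.34  0.99  1.9  -0.32  1.07 -0.89]
-1.14 [-0.46  0.33  0.98  1.9  -0.32  1.07 -0.49]
-0.74 [-0.45  0.33  0.97  1.9  -0.31  1.07 -0.1 ]
-0.34 [-0.44  0.32  0.95  1.9  -0.3   1.07  0.29]
0.06 [-0.43  0.32  0.92  1.9  -0.29  1.06  0.67]
0.46 [-0.41  0.31  0.9   1.9  -0.28  1.06  1.06]
0.86 [-0.38  0.3   0.86  1.9  -0.26  1.06  1.45]
1.26 [-0.36  0.3   0.84  1.9  -0.25  1.05  1.83]
1.66 [-0.34  0.29  0.81  1.9  -0.24  1.05  2.22]
2.06 [-0.34  0.29  0.8   1.9  -0.24  1.05  2.62]
2.46 [ 1.19  0.47 -1.17  1.82  0.47  1.17  2.32]
2.86 [-0.62  0.48  1.28  1.91 -0.51  1.14 -2.58]
```

Run:
```python
from h import *
az0=np.arctan2(.624,.257); r=np.hypot(*C); az=np.arctan2(C[1],C[0])
q=np.array(inverse_kinematics([r*np.cos(az0),r*np.sin(az0),.33],sense()["tcp_rot"])); print(q.round(3))
assert abs(q[2])<.4
move_joints(q)
q[0]+=az0-az; q[6]=.75; print(q.round(3), q[0]); move_joints(q)
s=sense(); print(s["position"].round(4),s["tcp_rot"].round(3).tolist(),s["time_s"],s["finger_gap"])
T=s["tcp_rot"]; a=np.arctan2(T[1,1],T[0,1])
for z in(.25,.148):print(np.round(inverse_kinematics([*C,z],R(a)),3),a)
```

```text
[-1.204  0.181 -0.064  1.766  0.012  1.196 -0.092]
[ 0.365  0.181 -0.064  1.766  0.012  1.196  0.75 ] 0.3645014826816848
[ 0.4944 -0.2009  0.33  ] [[-0.44, 0.898, -0.002], [0.898, 0.44, 0.001], [0.002, -0.001, -1.0]] 3.45 0.08546996562969936
[ 0.365  0.247 -0.067  1.874  0.019  1.021  0.746] 0.45558378903741675
[ 0.361  0.368 -0.065  1.976  0.033  0.799  0.734] 0.45558378903741675
```

Run:
```python
from h import *
s=sense();T=s["tcp_rot"]; a=np.arctan2(T[1,1],T[0,1])
print(move_l([*C,.20],R(a),feed=.15), move_l([*C,.148],feed=.08,until_force=15))
command_gripper(.03,40); s=sense(); print(s["finger_gap"],s["gripper_force"],s["wrist_force"].round(1),s["position"].round(4),s["time_s"])
q=np.array(s["joint_pos"]);t0=s["ft_torque"][2]
for i in range(20):
    q[6]-=.08; move_joints(q); s=sense()
    print(i+1,s["joint_pos"][6].round(3),(s["ft_torque"][2]-t0).round(3),s["wrist_force"].round(1),s["time_s"])
    if abs(s["ft_torque"][2]-t0)>.4: break
```

```text
False False
0.0429621652504154 40.74961960315704 [-0.7  2.   5. ] [ 0.4947 -0.2019  0.1487] 5.7333
1 0.655 0.006 [0.1 0.3 1.3] 5.9833
2 0.576 -0.001 [-0.3  0.5  2.6] 6.2333
3 0.496 -0.076 [-1.2  0.5  2.3] 6.4833
4 0.416 -0.019 [-1.   1.1  3.2] 6.7333
5 0.336 0.003 [-1.4  0.4  3.4] 6.9833
6 0.257 0.011 [-2.5  0.2  4.3] 7.2333
7 0.177 0.026 [-3.9  1.   4.3] 7.4833
8 0.097 0.016 [-3.4  1.3  5. ] 7.7333
9 0.017 0.042 [-3.   1.   5.1] 7.9833
10 -0.063 -0.002 [-4.6  0.7  4.6] 8.2333
11 -0.143 0.033 [-4.7  1.   5.4] 8.4833
12 -0.223 -0.02 [-3.9  0.6  6. ] 8.7333
13 -0.303 0.001 [-4.2  2.   5.8] 8.9833
14 -0.383 0.014 [-3.7  1.3  5.3] 9.2333
15 -0.463 0.007 [-5.6  1.3  5.6] 9.4833
16 -0.541 0.995 [-5.3  0.1  6.5] 9.7333
```

Hard stop felt after 1.25 rad (torque jumped to 1.0 N·m). Next: release, lift, swing away and check.

Run:
```python
from h import *
command_gripper(.085); s=sense(); print(s["finger_gap"],s["wrist_force"].round(1))
p=s["position"]; move_l([p[0],p[1],.30],feed=.15)
q=np.array(sense()["joint_pos"]); q[0]-=.9; move_joints(q)
im,d=camera("scene"); np.savez("pics/scene1.npz",im=im,d=d)
c=lambda u,v,r,s:cv2.resize(im[v-r:v+r,u-r:u+r,::-1],(s,s),interpolation=cv2.INTER_CUBIC)
cv2.imwrite("pics/crop2.png",np.hstack([c(309,213,25,400),c(272,178,30,400)])); print(sense()["time_s"])
```

```text
0.0846079650376221 [ 0.  -0.9 -0.1]
13.1333
```

View pics/crop2.png

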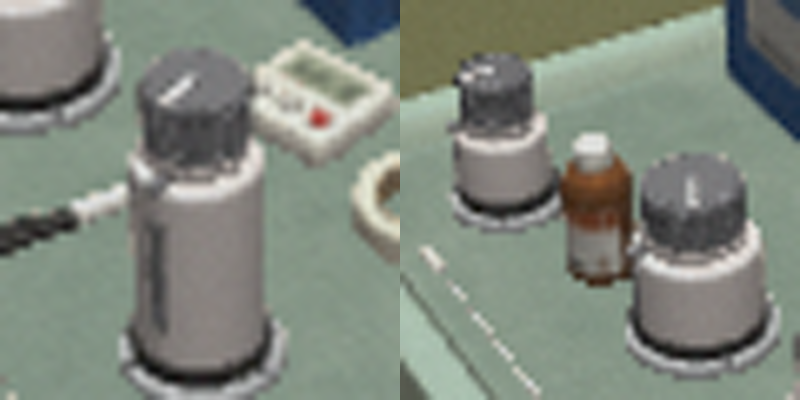

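The rib now runs from (308.1,197.4) to (304,200.9), toward the lug at (302.8,210.5). Checking the angle numerically.

Run:
```python
from h import *
a,b,l=[ray("scene",*x)[:2] for x in((308.1,197.4,.15),(304,200.9,.15),(302.8,210.5,.112))]
f=lambda v:np.degrees(np.arctan2(v[1],v[0])).round(1)
print(a,b,l,"rib",f(b-a),f(b-C),"lug",f(l-C))
i0,i1=[np.load(f"pics/scene{k}.npz")["im"][150:210,242:302].astype(int) for k in(0,1)]
print("neighbour change",abs(i0-i1).max(-1).max(),abs(i0-i1).mean())
```

```text
[ 0.49479813 -0.20052275] [ 0.4750172  -0.20928008] [ 0.47040165 -0.20758737] rib -156.1 -159.0 lug -166.7
neighbour change 17 2.3075
```

Run:
```python
from h import *
z=np.load("pics/scene1.npz");W=cloud("scene",z["d"])
for v in range(207,214):
  for u in range(301,306):
    w=W[v,u]; print(u,v,z["im"][v,u].tolist(),w.round(3),np.degrees(np.arctan2(*(w[:2]-C)[::-1])).round(0))
```

```text
301 207 [154, 148, 143] [ 0.474 -0.19   0.112] 149.0
302 207 [115, 109, 108] [ 0.473 -0.199  0.12 ] 172.0
303 207 [85, 79, 80] [ 0.476 -0.2    0.119] 173.0
304 207 [71, 71, 73] [ 0.475 -0.208  0.124] -163.0
305 207 [87, 87, 87] [ 0.476 -0.213  0.128] -148.0
301 208 [214, 214, 211] [ 0.472 -0.193  0.112] 159.0
302 208 [136, 130, 127] [ 0.474 -0.197  0.113] 165.0
303 208 [118, 111, 110] [ 0.474 -0.204  0.118] -175.0
304 208 [119, 114, 112] [ 0.475 -0.207  0.12 ] -165.0
305 208 [114, 110, 107] [ 0.476 -0.212  0.123] -151.0
301 209 [220, 221, 219] [ 0.471 -0.195  0.11 ] 164.0
302 209 [213, 214, 212] [ 0.474 -0.196  0.109] 165.0
303 209 [135, 130, 125] [ 0.474 -0.203  0.113] -178.0
304 209 [104, 100, 100] [ 0.475 -0.207  0.115] -166.0
305 209 [114, 109, 106] [ 0.477 -0.211  0.118] -153.0
301 210 [165, 164, 162] [ 0.467 -0.202  0.111] 180.0
302 210 [178, 180, 176] [ 0.47  -0.202  0.11 ] -179.0
303 210 [136, 135, 138] [ 0.47  -0.21   0.116] -162.0
304 210 [110, 108, 111] [ 0.471 -0.214  0.118] -152.0
305 210 [96, 92, 90] [ 0.476 -0.212  0.114] -151.0
301 211 [115, 111, 109] [ 0.467 -0.202  0.108] -179.0
302 211 [106, 105, 103] [ 0.466 -0.211  0.114] -163.0
303 211 [103, 103, 105] [ 0.468 -0.213  0.115] -157.0
304 211 [119, 118, 116] [ 0.472 -0.213  0.113] -153.0
305 211 [214, 212, 208] [ 0.476 -0.212  0.111] -151.0
301 212 [107, 103, 100] [ 0.467 -0.202  0.104] -180.0
302 212 [96, 94, 90] [ 0.467 -0.208  0.107] -168.0
303 212 [95, 91, 93] [ 0.467 -0.214  0.112] -156.0
304 212 [153, 149, 146] [ 0.47  -0.216  0.112] -150.0
305 212 [188, 185, 181] [ 0.474 -0.215  0.11 ] -147.0
301 213 [103, 98, 93] [ 0.467 -0.202  0.099] 179.0
302 213 [108, 102, 100] [ 0.468 -0.207  0.102] -169.0
303 213 [117, 112, 108] [ 0.47  -0.21   0.104] -162.0
304 213 [127, 124, 119] [ 0.471 -0.215  0.107] -152.0
305 213 [141, 137, 133] [ 0.473 -0.217  0.107] -144.0
```

The lug's depth points, about 0.115 m high, lie at about -157 to -163°. The rib is at -156 to -159°, so it lines up, and the hard stop agrees.

```bash
python3 -c "
from rig import *
print(finish_job())"
```

```text
the job is handed in; nothing more can be done
None
```

I screwed the tall jar's cap clockwise 1.25 rad to its hard stop, with the rib in line with the lug to within a few degrees as the camera can tell; I then let go of it, left the other two caps untouched, and handed the job in after about 13 s.

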